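Roll the milling jar up the ramp into the jar mill

TASK

Load the glaze mill: with your fingertips push the white milling jar with the blue lid, which lies in front of the aluminium ramp, up the ramp and over the front roller until it has settled down between the mill's two rollers. Keep your fingers right behind it at a steady pace the whole way up, so that it neither rolls back down nor runs off ahead of you; do not lift or carry it, and leave the other loose things on the table where they stand. Then take your hand away and leave the jar lying still in the mill.

Things in the scene. Friction and masses are not known exactly. Their poses are not given: they have to be found in the camera images.
- jar: milling jar: closed smooth, slippery white plastic cylinder on its side, 96 mm diameter, 150 mm long, about 0.8 kg, blue screw lid at its +y end, two black plastic bands that it rolls on (20 mm wide, 1.5 mm proud of the body). Origin at its middle; y along its axis; x, z turn as it rolls. Starts on the table 10 to 40 mm before the ramp's foot, nearly square to it. Rolls freely; a few newtons move it.
- mill: tabletop jar mill with its ramp, fixed, but placed and turned differently each time. Origin on the table (z = 0) under the ramp's middle line; x points the way the jar travels (up the ramp, into the mill), y along the rollers, z up. In this frame the ramp's foot is at x = -125 mm, its top end at x = 90, z = 38 mm. Green side plates, 6 mm thick, 62 mm high, at y = +-107 mm.
- ramp: aluminium loading ramp, fixed to the mill, slope 10 degrees. Origin at the middle of its foot edge on the upper face; x up the slope, z square to its face. 219 mm long, 202 mm wide between its two side flanges, which stand 22 mm above its face (3 mm thick). On it the jar's axis is 48 mm above the face.
- front_roller: front roller of the mill: black rubber, 29 mm diameter, 196 mm long, free to turn, origin at its middle: x = 110, z = 26.5 mm in the mill's frame. It is the crest of the way: once the jar's axis (there 89 mm above the table) has passed over this roller's axis, the jar drops 8 mm into its seat by itself.
- rear_roller: rear roller, the jar's stop: like the front one, 62 mm further in (x = 172, z = 26.5 mm in the mill's frame).
- seat (a point): where the middle of the jar is when it is seated between the two rollers: x = 141 mm, y = 0 in the mill's frame, 81 mm above the table.
- stop_bar (a point): middle of the steel stop bar behind the rear roller: 10 mm diameter, along the rollers, x = 200, z = 83 mm in the mill's frame, 6 mm behind the seated jar; its posts are 92 mm high.
- housing (a point): centre of the top of the mill's green motor housing (140 x 85 mm, 98 mm high, dial up to 112 mm) beyond the right (-y) ends of the rollers: x = 142, y = -156 mm in the mill's frame.
- spare_lid: bystander: loose blue plastic lid, 92 mm in diameter, 24 mm high, lying beside the ramp. Origin at the centre of its underside.
- kiln_post: bystander: upright terracotta-coloured kiln post, 38 mm in diameter, 64 mm high, beside the ramp. Origin at the centre of its underside.
- beaker: bystander: open grey beaker, 60 mm in diameter, 70 mm high, beside the ramp. Origin at the centre of its underside.
- spray_bottle: bystander: white spray bottle with a red head, 72 mm in diameter, 216 mm high. Origin at the centre of its underside.
- bowl: bystander: white bowl, 140 mm in diameter, 60 mm high. Origin at the centre of its underside.
- brush_mug: bystander: blue mug of brushes and tools, 80 mm in diameter, about 200 mm high with its brushes. Origin at the centre of its underside.
- stirring_paddle: bystander: flat dark wooden paddle, 205 x 42 x 6 mm, lying on the table. Origin at the centre of its underside.
There are look-alikes about, which are no part of the job. Leave any yellow look-alike of the jar alone.

How it is judged:
On the way:
1. the jar is on the upper half of the ramp, before the crest, resting on the ramp (x of jar in the frame of mill between 0 and 0.1 m and z of jar in the frame of ramp below 0.058 m), for 0.05 s.
At the end, for the whole second after the job is handed in: The jar lies at rest in the dip between the two rollers: its middle within 6 mm of the seat along the travel, not more than 4 mm high, within 30 mm of the middle line between the side plates, its axis within 0.06 rad of the rollers', and it no longer moves or turns (under 20 mm/s and 0.3 rad/s) (x of jar in the frame of mill between 0.135 and 0.147 m and z of jar in the frame of mill below 0.085 m and y of jar in the frame of mill between -0.03 and 0.03 m and angle between the y axis of jar and the y axis of mill, either way round below 0.06 rad and linear speed of jar below 0.02 m/s and angular speed of jar below 0.3 rad/s); the robot touches nothing.
It fails at once if the jar is lifted or carried: it rises more than 20 mm off the table and ramp ((z of jar in the frame of ramp above 0.068 m and height (world z) of jar above 0.068 m) or height (world z) of jar above 0.109 m).
It fails at once if the jar is left to itself on the slope: the hand (grasp point) is over 170 mm from the jar's middle while the jar is between the lowest 30 mm of the ramp and the crest (x of jar in the frame of mill between -0.095 and 0.105 m and distance between the grasp point and jar above 0.17 m).
It fails at once if the jar runs away on the slope: it rolls back or shoots ahead faster than 0.45 m/s (x of jar in the frame of mill below 0.105 m and linear speed of jar above 0.45 m/s).
It fails at once if a bystander is shifted by more than 30 mm (distance of any of spare_lid, kiln_post, beaker, spray_bottle, bowl, brush_mug, stirring_paddle from where it was at the start of the episode above 0.03 m).
It fails at once if a standing bystander is knocked over (angle between any of kiln_post, beaker, spray_bottle, brush_mug's own z axis and vertical above 0.6 rad).
It also fails if it takes over 48 s, if anything falls off the work surface, if the arm or the gripper's body presses on something with over 40 N, if the wrist force passes 120 N, or if a joint passes its speed limit or range.

ROBOT

A 6-joint arm with a two-finger parallel gripper is mounted at the origin on the work surface. World frame = base frame: x ahead of the robot, y to its left, z up, the work surface at z = 0. Lengths are in m, angles in rad, forces in N, time in s.
With the tool pointing down it reaches from about 0.4 to 0.825 m from the base axis. Payload 7 kg.
Tool frame: the origin (TCP) lies on the centre line of the jaws, within the pads' length; the fingertips stand 25 mm ahead of it and the grasp point (between the pads) lies 6 mm ahead of it; z points along the fingers, y is the direction in which the jaws open and shut (so a half turn about z gives the same grasp; the last joint's range is limited). The gripper opens to 88 mm and grips with 3 to 60 N. Pads are 19 mm wide; open, the fingers measure 130 mm over their backs; the gripper's body (78 mm by 193 mm) begins 47 mm behind the grasp point.
Start: joints at [1.472, 0.359, 0.012, 0, -1.224, -0.288], TCP at [0.255, 0.625, 0.252] pointing down, gripper open.
Joint ranges: [-3.07, 3.07], [-1.43, 2.12], [-1.02, 1.25], [-3.03, 1.67], [-3.05, -0], [-3.03, 3.03]. Speed limits (rad/s): [2.39, 2.39, 3.01, 3.14, 3.14, 3.14].

INTERFACE

Orientations are given as [roll, pitch, yaw] about the fixed x, y, z axes, in that order (R = Rz(yaw) Ry(pitch) Rx(roll)).
In Python, from station import * gives the robot as it stands. The module is installed in compiled form; this text tells all that it offers.
- The arm moves only by the tool step_arm, never from a script. Its argument "commands" is text: rows parted by semicolons, each of 6 numbers parted by spaces: the shift along the tool's x, y, z in mm, then the turn, a rotation vector about the tool's x, y, z in rad. A call has 1 to 8 rows; each row shifts and turns the commanded pose from where the row before left it, along the tool's axes as they then stand; what a row does not reach is not made up. A row lasts 1/8 s, in which the tool goes at most 62.5 mm and 10.7 degrees, less where a joint would pass 70% of its speed; a pose out of reach is approached as far as the arm can. A call is refused whole if a number of a shift passes 62.5 or a number of a turn 0.188, either way. A call with a gripper value outside its range is refused whole. "jaw" is the finger opening in mm, from 0 to 87.6, set as the call begins (left out, the last holds). The fingers move at their own pace and stop on an object; "grip_force" is the grip in N (left out, the last holds). Time passes only in rows, so rows that do not move let the fingers close. It gives the time, the measured TCP pose, the force and the opening at its end, in the units of the state.
- get_state(): the state, without advancing time (a new reading comes with each control period).
- grab_frame(name): name is "scene" or "top"; returns a dict with "frame" (480x640x3 uint8, red, green, blue), "fovy" (degrees; the focal length in pixels is half the picture's height over the tangent of half this angle, whatever the lens; pixels are square), "cx", "cy" (the principal point, pixels), "rvec" (rotation vector, rad) and "tvec" (3), from world to camera coordinates, as OpenCV has them. Camera axes: x right, y down, z forward; pixel columns grow to the right and rows downward; lengths in m; the calibration is good to about 2 mm. A picture is of the moment at which its call begins. There is no depth.
- job_done(): hands the job in, once; it reports no verdict.
Trained networks look in a picture, given as the dict that the camera call returned (one of the last four; its "shot" number tells which), for a name from the list of things; names that differ only in an ending like _2 or _b are one class to them, and where a whole thing is asked for, a point or a joint stands for the part that bears it (a point fixed in the world has none). Each returns a list of dicts, best first, with "conf" (0 to 1); they miss things now and then, are a little off and sometimes report something else, mostly with a low value. They report only what shows in the picture. A call takes as long as a camera call. They do not tell look-alikes from the thing itself.
- recognise(picture, name): "pixel" ([column, row] in pixels, amid what is visible of it).
The state is a dict: "t": time; "q": joint angles; "qd": joint speeds; "joint_efforts": joint torques, N m; "eef_pos": TCP position; "ee_rot": TCP orientation; "force": force on the tool from outside, world axes, zero at the start; "moment": the same for the moment, N m; "width": finger opening in m.
Only numpy, scipy, OpenCV 4.12 (cv2) and the standard library are available. Lean on these libraries where they do the work, as an engineer would, in place of code of your own. Each camera call takes 0.05 s, during which the arm holds its last target.

## Working session

There is one attempt and no reset: what is moved stays moved. The work goes in short steps, Python scripts to look and compute and a tool call to move; the robot and the scene stay as the last step left them, time stands still between calls to the robot, and variables do not carry over. Pictures are saved under pics/ and viewed, and the job is handed in when it is done.

Besides the shell and the picture viewer there is one more tool, called after "Emit:" as name(argument=value, ...), one argument or row to a line, values as JSON. step_arm: Moves the arm, as the interface text tells. Its arguments: {"type":"object","properties":{"commands":{"type":"string"},"jaw":{"type":"number"},"grip_force":{"type":"number"}},"required":["commands"]}

```bash
mkdir -p pics; python3 - <<'E'
from station import *
import cv2,pickle
s=get_state();print(s)
P={}
for n in("scene","top"):
    p=grab_frame(n);P[n]=p
    cv2.imwrite(f"pics/{n}0.png",p["frame"][:,:,::-1])
    print(n,{k:v for k,v in p.items() if k!="frame"})
    for o in("jar","mill","ramp","front_roller","rear_roller","spare_lid","kiln_post","beaker","spray_bottle","bowl","brush_mug","stirring_paddle"):
        print(o,[( [round(float(a)) for a in d["pixel"]],round(d["conf"],2)) for d in recognise(p,o)])
pickle.dump(P,open("p0.pkl","wb"))
E
```

```text
{'t': 0.0, 'q': array([ 1.47213851e+00,  3.59362418e-01,  1.10289845e-02, -3.36991185e-04,
       -1.22407768e+00, -2.88081819e-01]), 'qd': array([ 0.00154388, -0.00044078, -0.00151735, -0.00033493,  0.00108245,
        0.00112402]), 'joint_efforts': array([ 5.64721831e-04, -5.82716238e+01,  2.93055475e+01,  6.99728832e+00,
        6.95289214e-03, -1.73808612e-04]), 'eef_pos': array([0.25445793, 0.62470876, 0.25062784]), 'ee_rot': array([ 3.13995440e+00, -1.55089452e-04, -3.86854282e-01]), 'force': array([ 0.24741224, -1.21215809, -0.29672657]), 'moment': array([-0.02851748,  0.03459382,  0.03436314]), 'width': 0.08776427115044985}
scene {'fovy': 55.271985275654565, 'cx': 321.0714053679097, 'cy': 240.4870040796384, 'rvec': array([ 1.41533653,  2.41237479, -0.64336871]), 'tvec': array([ 0.29061784, -0.3843156 ,  1.43106512]), 'shot': 1}
jar [([443, 261], 0.91), ([237, 154], 0.65), ([254, 293], 0.6), ([353, 377], 0.57)]
mill [([311, 234], 0.88)]
ramp [([293, 251], 0.69), ([255, 293], 0.67)]
front_roller [([317, 218], 0.81)]
rear_roller [([331, 199], 0.79)]
spare_lid [([225, 238], 0.57)
[... 234 characters left out ...]
 185], 0.64)]
top {'fovy': 47.28918109999241, 'cx': 331.6769849383867, 'cy': 236.90714148385544, 'rvec': array([ 2.15767216, -2.16717991,  0.12215799]), 'tvec': array([-0.01242631,  0.56103783,  1.48825723]), 'shot': 2}
jar [([465, 285], 0.93), ([358, 166], 0.61), ([230, 271], 0.58), ([255, 144], 0.56)]
mill [([344, 254], 0.85)]
ramp [([357, 218], 0.75)]
front_roller [([351, 262], 0.78)]
rear_roller [([354, 288], 0.98)]
spare_lid [([414, 206], 0.96)]
kiln_post [([296, 223], 0.69)]
beaker [([294, 186], 0.81), ([134, 256], 0.5)]
spray_bottle [([167, 310], 0.83), ([354, 220], 0.15)]
bowl [([131, 257], 0.86)]
brush_mug [([174, 204], 0.87), ([350, 285], 0.67)]
stirring_paddle [([509, 224], 0.68)]
```

View pics/scene0.png

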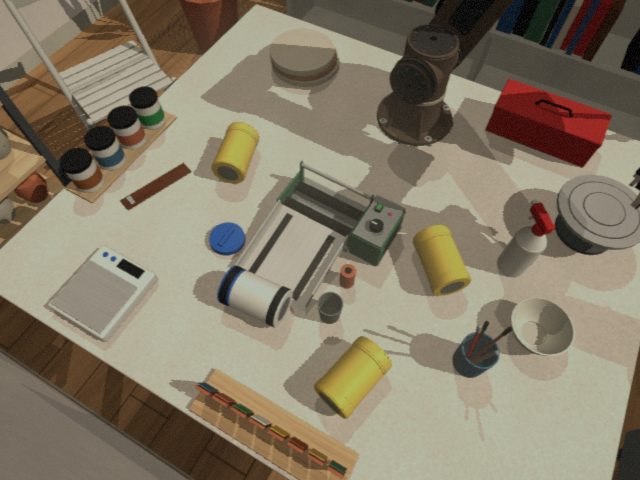

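View pics/top0.png

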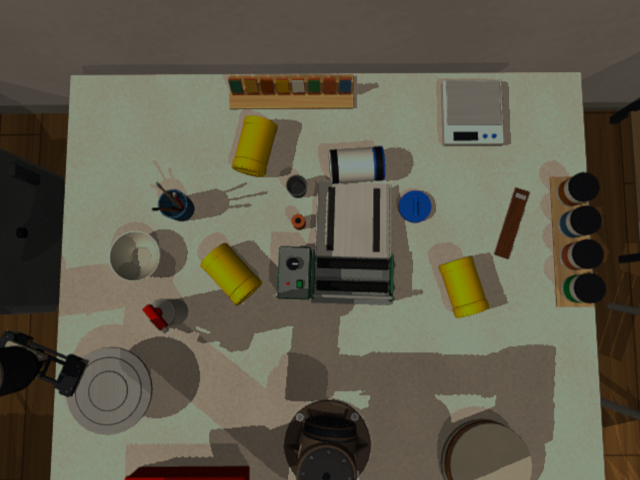

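The top view shows the white, blue-lidded jar at (358,166), with the yellow look-alikes at (255,144), (230,271) and (465,285). In the scene view the jar is at (254,293), with yellow ones at (237,154), (443,261) and (353,377). I choose the white one lying at the ramp's foot. Next I'll check it in a close crop.

```bash
cat > h.py <<'E'
import numpy as np,cv2
def K(p):
    f=240/np.tan(np.radians(p["fovy"])/2);return np.array([[f,0,p["cx"]],[0,f,p["cy"]],[0,0,1.]])
def proj(p,X):
    return cv2.projectPoints(np.atleast_2d(np.asarray(X,float)),p["rvec"],p["tvec"],K(p),None)[0][:,0]
def ray(p,uv):
    R=cv2.Rodrigues(p["rvec"])[0];c=-R.T@p["tvec"]
    d=R.T@np.linalg.inv(K(p))@np.array([uv[0],uv[1],1.]);return c,d/np.linalg.norm(d)
def atz(p,uv,z):
    c,d=ray(p,uv);return c+d*(z-c[2])/d[2]
E
python3 - <<'E'
import pickle,cv2
from h import *
P=pickle.load(open("p0.pkl","rb"))
t=P["top"]["frame"][:,:,::-1];s=P["scene"]["frame"][:,:,::-1]
cv2.imwrite("pics/topc.png",cv2.resize(t[140:310,260:440],None,fx=3.5,fy=3.5,interpolation=cv2.INTER_CUBIC)[:600])
cv2.imwrite("pics/scc.png",cv2.resize(s[155:335,205:415],None,fx=3.3,fy=3.3,interpolation=cv2.INTER_CUBIC)[:600])
for n,uv,z in[("jar",(358,166),.05),("rear",(354,288),.03),("lid",(414,206),.0),("beak",(296,186),.035),("post",(299,222),.03)]:print(n,atz(P["top"],uv,z))
for k in P:
    R=cv2.Rodrigues(P[k]["rvec"])[0];print(k,-R.T@P[k]["tvec"])
E
```

```text
jar [ 0.757056   -0.08896624  0.05      ]
rear [ 0.41964337 -0.07560811  0.03      ]
lid [ 0.65222581 -0.24984902  0.        ]
beak [0.70440576 0.08428671 0.035     ]
post [0.60339874 0.07595013 0.03      ]
scene [1.06421881 0.24896347 1.04190214]
top [ 0.38845525 -0.01583456  1.54229674]
```

View pics/topc.png

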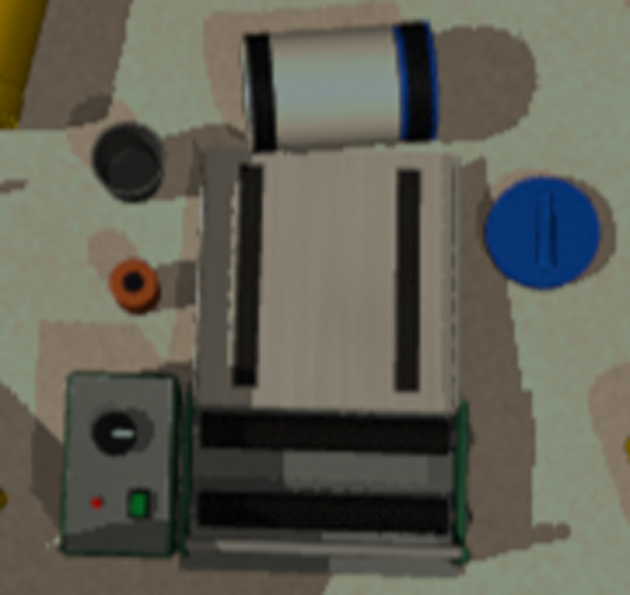

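View pics/scc.png

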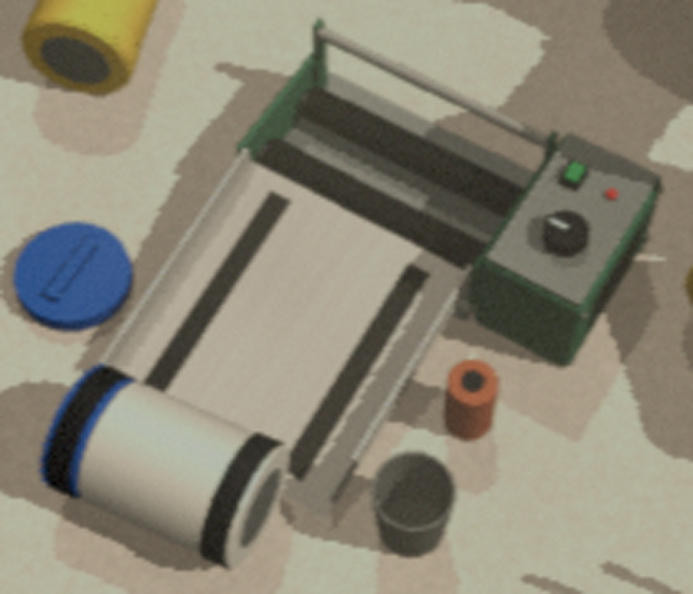

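The close crop confirms it: a white jar with two black bands and a blue lid at the +y end, just before the ramp's foot. Now I'll fit the mill and jar poses.

```bash
cat >> h.py <<'E'
def mill2w(m,X):
    x,y,a=m;c,s=np.cos(a),np.sin(a);X=np.atleast_2d(np.asarray(X,float))
    return np.c_[x+c*X[:,0]-s*X[:,1],y+s*X[:,0]+c*X[:,1],X[:,2]]
E
cat > fit.py <<'E'
import pickle
from h import *
from scipy.optimize import least_squares
P=pickle.load(open("p0.pkl","rb"))
T=lambda u,v:(260+u/3.5,140+v/3.5)
S=lambda u,v:(205+u/3.3,155+v/3.3)
obs=[("top",T(202,431),(110,-98,26.5)),("top",T(450,436),(110,98,26.5)),("top",T(197,509),(172,-98,26.5)),("top",T(449,515),(172,98,26.5)),
("top",T(180,554),(207,-107,30)),
("scene",S(268,150),(110,98,28)),("scene",S(312,103),(172,98,28)),("scene",S(473,252),(110,-98,28)),
("scene",S(320,32),(200,107,83)),("scene",S(552,140),(200,-107,83))]
obs=obs[:4]+obs[5:]
def r(m):
    return np.concatenate([(proj(P[k],mill2w(m,np.array([X])/1e3))[0]-uv) for k,uv,X in obs])
f=least_squares(r,[.58,-.09,3.14],loss="soft_l1")
m=f.x;print("mill",m);print(r(m).reshape(-1,2).round(1))
pickle.dump(m,open("m.pkl","wb"))
# jar: end corners silhouettes via convex hull of cylinder points
def jarpts(j):
    x,y,a=j;th=np.linspace(0,2*np.pi,60);u=np.array([-np.sin(a),np.cos(a),0]);v=np.array([np.cos(a),np.sin(a),0])
    return np.concatenate([np.array([x,y,.048])+yy*u+.048*(np.cos(th)[:,None]*v+np.sin(th)[:,None]*np.array([0,0,1])) for yy in(-.075,.075)])
def draw(k,j,m,name,crop,sc):
    im=cv2.resize(np.ascontiguousarray(P[k]["frame"][:,:,::-1]),None,fx=sc,fy=sc,interpolation=cv2.INTER_CUBIC)
    q=lambda X:np.int32(np.round((proj(P[k],X)+.5)*sc-.5))
    h=cv2.convexHull(q(jarpts(j)));cv2.polylines(im,[h],True,(0,0,255),1)
    z=lambda x:(x+125)*np.tan(np.radians(10))
    for L in [[(-125,-101,0),(90,-101,38),(90,101,38),(-125,101,0),(-125,-101,0)],[(-125,-103,22),(88,-103,60)],[(-125,103,22),(88,103,60)],
      [(110,-98,26.5),(110,98,26.5)],[(172,-98,26.5),(172,98,26.5)],[(200,-107,83),(200,107,83)],[(72,-113.5,98),(212,-113.5,98),(212,-198.5,98),(72,-198.5,98),(72,-113.5,98)]]:
        cv2.polylines(im,[q(mill2w(m,np.array(L)/1e3))],False,(0,255,255),1)
    a,b,c,d=[int(sc*i) for i in crop];cv2.imwrite(name,im[a:b,c:d][:600,:800])
if __name__=="__main__":
    j=[.757,-.089,m[2]+.02]
    draw("top",j,m,"pics/ovt.png",(140,310,260,440),3.5);draw("scene",j,m,"pics/ovs.png",(155,335,205,415),3.3)
E
python3 fit.py
```

```text
mill [ 0.59587329 -0.07656281  3.10957164]
[[-0.3 -0.1]
 [-0.3  0.4]
 [ 0.4  0. ]
 [-0.4  0.3]
 [ 0.3  0.3]
 [-0.8 -1.3]
 [ 1.8  1.7]
 [-1.1 -0.8]
 [-0.7  0.3]]
```

View pics/ovt.png

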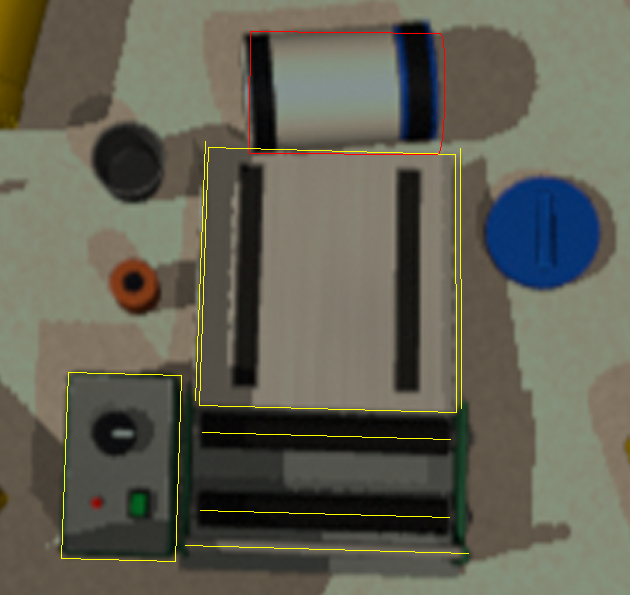

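View pics/ovs.png

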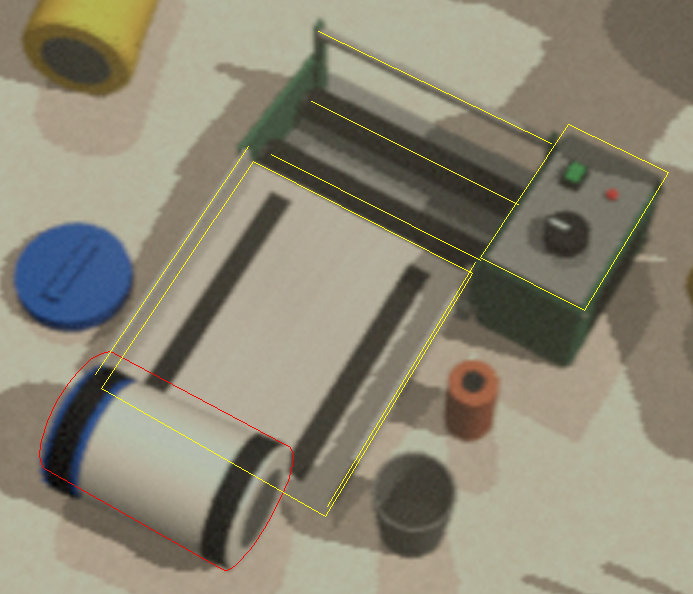

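```bash
python3 - <<'E'
import sys
from fit import *
# observed silhouette corners: far edge L/R and near edge L/R in top; scene four tangent lines
j=[.7615,-.088,m[2]+.09]
draw("top",j,m,"pics/ovt2.png",(140,230,310,410),6);draw("scene",j,m,"pics/ovs2.png",(255,335,205,315),6)
E
```

```text
mill [ 0.59587329 -0.07656281  3.10957164]
[[-0.3 -0.1]
 [-0.3  0.4]
 [ 0.4  0. ]
 [-0.4  0.3]
 [ 0.3  0.3]
 [-0.8 -1.3]
 [ 1.8  1.7]
 [-1.1 -0.8]
 [-0.7  0.3]]
```

View pics/ovt2.png

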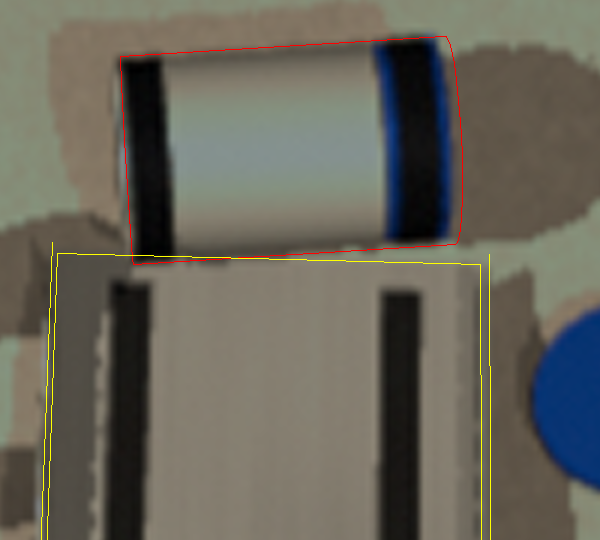

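View pics/ovs2.png

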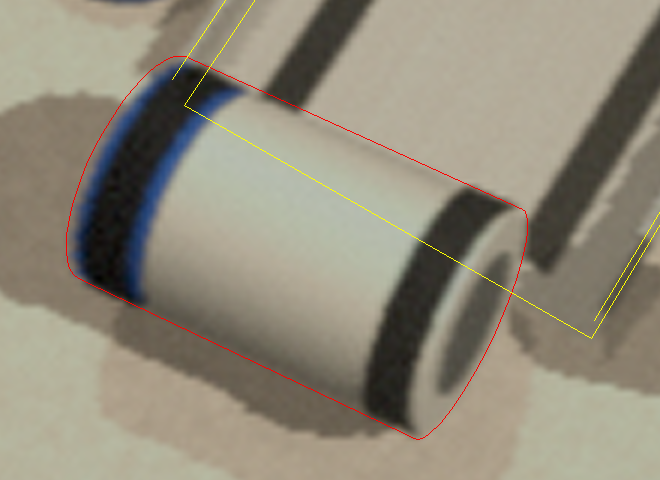

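```bash
cat > plan.py <<'E'
import numpy as np
from scipy.spatial.transform import Rotation as Ro, Slerp
def pose(s): return np.array(s["eef_pos"]),Ro.from_euler("xyz",s["ee_rot"])
def rows(p0,R0,p1,R1,n):
    """n rows from pose to pose, straight"""
    sl=Slerp([0,1],Ro.concatenate([R0,R1]));out=[]
    for i in range(n):
        a,b=i/n,(i+1)/n
        Ra,Rb=sl(a),sl(b)
        out.append(np.r_[Ra.inv().apply((p1-p0)/n)*1e3,(Ra.inv()*Rb).as_rotvec()])
    return out
def show(o): print("; ".join(" ".join(f"{v:.1f}" for v in r[:3])+" "+" ".join(f"{v:.3f}" for v in r[3:]) for r in o))
E
python3 - <<'E'
from station import *
from plan import *
p,R=pose(get_state())
R1=Ro.from_euler("xyz",[np.pi,-np.radians(15),-.032])
show(rows(p,R,p+[0,0,.09],R,2))
p=p+[0,0,.09]
show(rows(p,R,np.array([.74,-.085,.30]),R1,16))
E
```

```text
-0.0 0.0 -45.0 0.000 0.000 0.000; -0.0 0.0 -45.0 0.000 0.000 0.000
44.8 29.7 2.6 0.003 0.016 -0.022; 44.1 30.6 3.2 0.003 0.016 -0.022; 43.4 31.6 3.8 0.003 0.016 -0.022; 42.6 32.6 4.5 0.003 0.016 -0.022; 41.8 33.5 5.0 0.003 0.016 -0.022; 41.0 34.5 5.6 0.003 0.016 -0.022; 40.1 35.4 6.2 0.003 0.016 -0.022; 39.2 36.3 6.7 0.003 0.016 -0.022; 38.3 37.1 7.2 0.003 0.016 -0.022; 37.3 38.0 7.7 0.003 0.016 -0.022; 36.4 38.8 8.2 0.003 0.016 -0.022; 35.4 39.6 8.7 0.003 0.016 -0.022; 34.3 40.4 9.1 0.003 0.016 -0.022; 33.3 41.2 9.6 0.003 0.016 -0.022; 32.2 42.0 10.0 0.003 0.016 -0.022; 31.1 42.7 10.4 0.003 0.016 -0.022
```

Emit:
step_arm(
  commands="0 0 -45 0 0 0; 0 0 -45 0 0 0; 45 30 3 0.003 0.016 -0.022; 44 31 3 0.003 0.016 -0.022; 43 32 4 0.003 0.016 -0.022; 43 33 4 0.003 0.016 -0.022; 42 34 5 0.003 0.016 -0.022; 41 35 6 0.003 0.016 -0.022",
  jaw=60,
)

```text
t: 2.3
eef_pos: [0.4369, 0.3548, 0.3258]
ee_rot: [-3.129, -0.098, -0.254]
force: [0.4, -0.3, -0.1]
width: 0.0599
```

Emit:
step_arm(
  commands="40 35 6 0.003 0.016 -0.022; 39 36 7 0.003 0.016 -0.022; 38 37 7 0.003 0.016 -0.022; 37 38 8 0.003 0.016 -0.022; 36 39 8 0.003 0.016 -0.022; 35 40 9 0.003 0.016 -0.022; 34 40 9 0.003 0.016 -0.022; 33 41 10 0.003 0.016 -0.022",
)

```text
t: 3.3
eef_pos: [0.6776, 0.0009, 0.3032]
ee_rot: [-3.135, -0.228, -0.077]
force: [0.3, 0.7, 0.3]
width: 0.06
```

```bash
cat > st.py <<'E'
from station import *
from plan import *
import pickle
m=pickle.load(open("m.pkl","rb"))
A=np.radians(15)
R1=Ro.from_euler("xyz",[np.pi,-A,m[2]-np.pi])
mx=np.array([np.cos(m[2]),np.sin(m[2]),0]);Z=np.array([0,0,1.])
n=-mx*np.cos(A)+Z*np.sin(A); d=-mx*np.sin(A)-Z*np.cos(A)
def tcp(jar,gap,back): return np.asarray(jar)+(.0575+gap)*n-back*d
E
python3 - <<'E'
from st import *
p,R=pose(get_state())
jar=[.7605,-.085,.048]
a=tcp(jar,.016,.09);b=tcp(jar,.016,.013);print(a,b)
show(rows(p,R,a,R1,5)); show(rows(a,R1,b,R1,3))
E
```

```text
[ 0.80817738 -0.0865272   0.15395652] [ 0.82809623 -0.08716524  0.07958024]
19.9 15.7 35.2 0.001 0.007 -0.009; 19.6 15.9 35.3 0.001 0.007 -0.009; 19.2 16.1 35.4 0.001 0.007 -0.009; 18.8 16.3 35.5 0.001 0.007 -0.009; 18.4 16.4 35.6 0.001 0.007 -0.009
0.0 -0.0 25.7 0.000 0.000 0.000; 0.0 -0.0 25.7 0.000 0.000 0.000; 0.0 -0.0 25.7 0.000 0.000 0.000
```

Emit:
step_arm(
  commands="20 16 35 0.001 0.007 -0.009; 20 16 35 0.001 0.007 -0.009; 19 16 35 0.001 0.007 -0.009; 19 16 36 0.001 0.007 -0.009; 18 16 36 0.001 0.007 -0.009; 0 0 0 0 0 0",
)

```text
t: 4.05
eef_pos: [0.8065, -0.0862, 0.1487]
ee_rot: [-3.141, -0.256, -0.034]
force: [-0.8, 0.8, -0.1]
width: 0.0604
```

```bash
python3 - <<'E'
from st import *
import cv2
p,R=pose(get_state())
jar=[.7605,-.085,.048]
b=tcp(jar,.016,.013);print(p,b)
show(rows(p,R,b,R1,3))
f=grab_frame("scene")["frame"];cv2.imwrite("pics/s1.png",cv2.resize(f[130:360,180:460,::-1],None,fx=2.6,fy=2.6))
E
```

```text
[ 0.80652089 -0.08619086  0.14874355] [ 0.82809623 -0.08716524  0.07958024]
1.1 0.1 24.1 0.000 0.002 -0.001; 1.1 0.1 24.1 0.000 0.002 -0.001; 1.0 0.1 24.1 0.000 0.002 -0.001
```

View pics/s1.png

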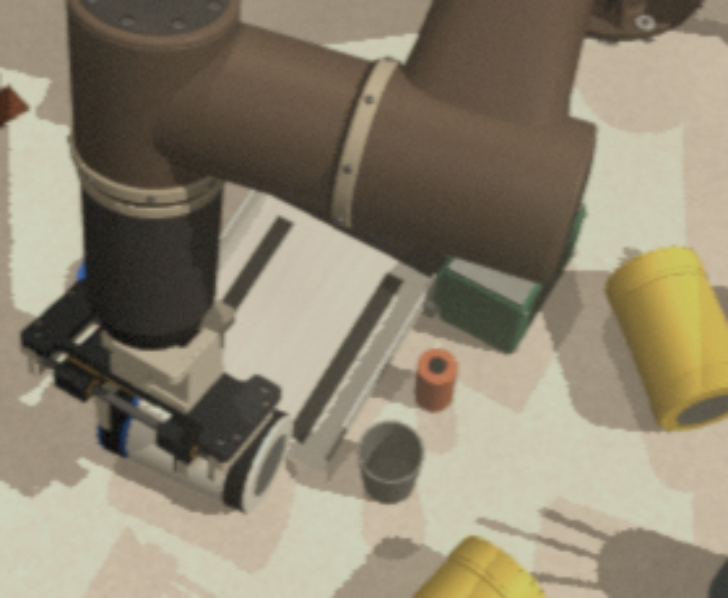

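The scene view shows the hand above and behind the jar, with the jar's end at about (265,460) in the crop. The ramp and the bystanders are clear. I'll descend behind it.

Emit:
step_arm(
  commands="1 0 20 0 0.002 0; 1 0 20 0 0.002 0; 1 0 20 0 0.002 0; 0 0 12 0 0 0; 0 0 0 0 0 0",
)

```text
t: 4.72
eef_pos: [0.8285, -0.0853, 0.083]
ee_rot: [-3.141, -0.266, -0.032]
force: [0.1, -0.0, -0.3]
width: 0.06
```

```bash
python3 - <<'E'
from st import *
import cv2
p,R=pose(get_state())
jar=[.7605,-.085,.048]
b=tcp(jar,.016,.013);print(p,b,get_state()["force"],get_state()["q"])
f=grab_frame("scene")["frame"];cv2.imwrite("pics/s2.png",cv2.resize(f[210:360,180:380,::-1],None,fx=3.6,fy=3.6))
f=grab_frame("top")["frame"];cv2.imwrite("pics/t2.png",cv2.resize(f[110:260,260:460,::-1],None,fx=3.6,fy=3.6))
E
```

```text
[ 0.828474   -0.08531963  0.08300099] [ 0.82809623 -0.08716524  0.07958024] [ 0.12356219 -0.01955011 -0.3260771 ] [ 0.1495041   0.59959868 -0.05837433  0.07720478 -0.65275878  1.33419148]
```

View pics/s2.png

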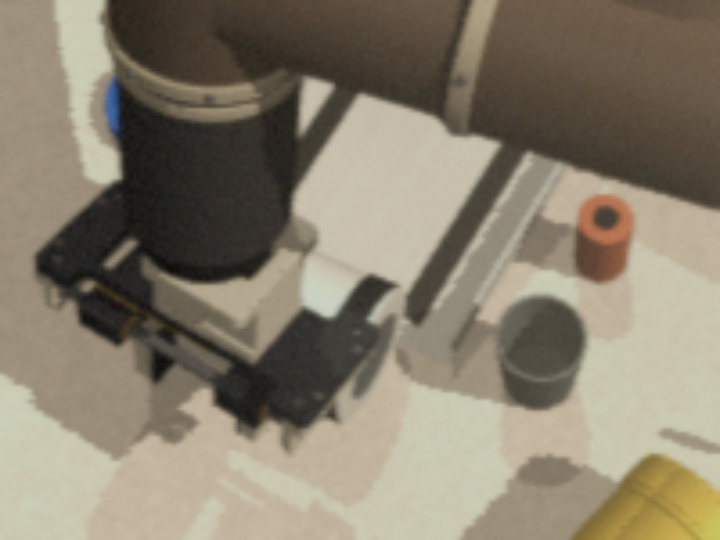

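View pics/t2.png

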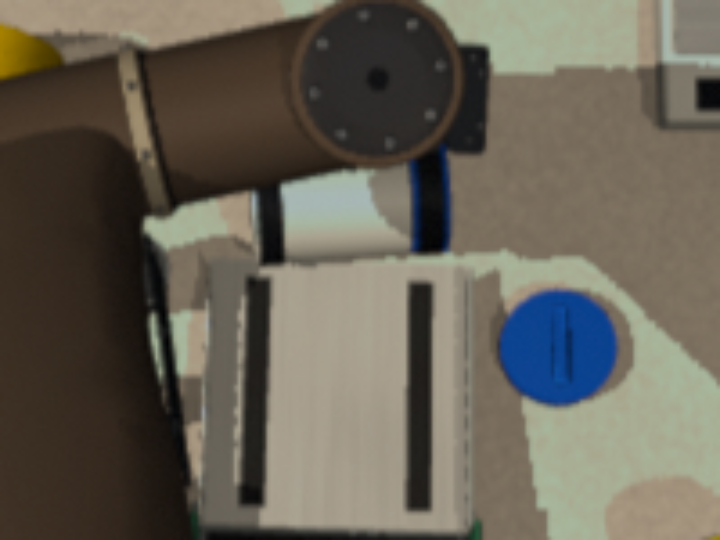

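The jar hasn't moved. Next is a slow approach to contact.

Emit:
step_arm(
  commands="-3 0 4 0 0 0; -4 0 0 0 0 0; -3 0 0 0 0 0; -3 0 0 0 0 0; -3 0 0 0 0 0; -3 0 0 0 0 0",
)

```text
t: 5.58
eef_pos: [0.8116, -0.0847, 0.0761]
ee_rot: [-3.141, -0.268, -0.032]
force: [-0.0, 0.2, 0.2]
width: 0.0601
```

```bash
cat > snap.py <<'E'
from st import *
import cv2,sys
from h import *
k=sys.argv[1]
s=get_state();p,R=pose(s)
c,si=np.cos(m[2]),np.sin(m[2]);q=(p[:2]-m[:2])
print("tcp mill",np.r_[q@[c,si],q@[-si,c],p[2]].round(4),"exp jar if touching",(lambda j:[round(float((j[:2]-m[:2])@[c,si]),4),round(float((j[:2]-m[:2])@[-si,c]),4),round(float(j[2]),4)])(p-.0575*n+.013*d),s["ee_rot"].round(3),s["force"].round(1))
P={}
for nme in("scene","top"):
    f=grab_frame(nme);P[nme]=f
    im=f["frame"][130:360,180:460,::-1] if nme=="scene" else f["frame"][120:320,240:460,::-1]
    cv2.imwrite(f"pics/{nme[0]}{k}.png",cv2.resize(im,None,fx=2.6 if nme=="scene" else 3,fy=2.6 if nme=="scene" else 3,interpolation=cv2.INTER_CUBIC))
    print(nme,[([round(float(a)) for a in r["pixel"]],round(r["conf"],2)) for r in recognise(f,"jar")])
pickle.dump(P,open(f"P{k}.pkl","wb"))
E
python3 snap.py 3
```

```text
tcp mill [-0.2159  0.0012  0.0761] exp jar if touching [-0.1637, 0.0012, 0.0487] [-3.141 -0.268 -0.032] [-0.   0.2  0.2]
scene [([354, 374], 0.83), ([238, 140], 0.72), ([278, 288], 0.61), ([442, 261], 0.56), ([159, 184], 0.34)]
top [([463, 286], 0.94), ([230, 268], 0.82), ([358, 242], 0.74), ([255, 133], 0.59), ([365, 176], 0.57)]
```

View pics/t3.png

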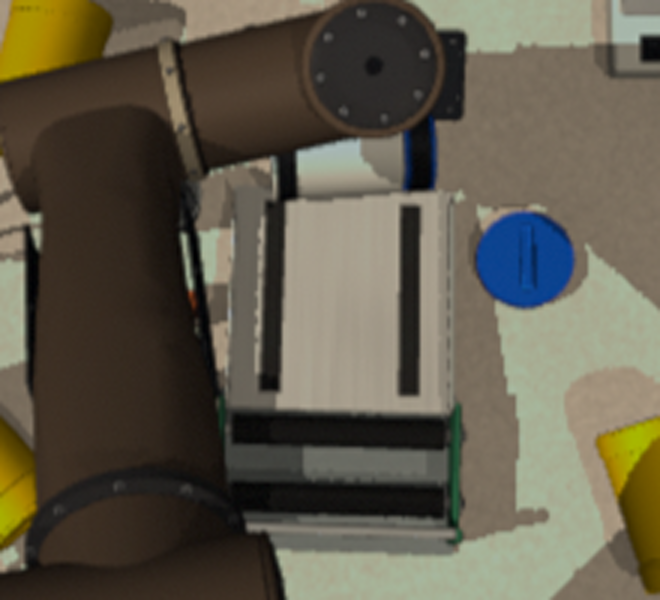

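Emit:
step_arm(
  commands="-4.8 0 -1.3 0 0 0; -4.8 0 -1.3 0 0 0; -4.8 0 -1.3 0 0 0; -4.8 0 -1.3 0 0 0; -4.8 0 -1.3 0 0 0; -4.8 0 -1.3 0 0 0",
)

```text
t: 6.52
eef_pos: [0.7831, -0.0837, 0.0772]
ee_rot: [-3.141, -0.271, -0.031]
force: [1.9, -1.1, 2.2]
width: 0.0602
```

```bash
python3 snap.py 4
```

```text
tcp mill [-0.1874  0.0011  0.0772] exp jar if touching [-0.1352, 0.0011, 0.0498] [-3.141 -0.271 -0.031] [ 1.9 -1.1  2.2]
scene [([228, 151], 0.82), ([444, 260], 0.78), ([284, 275], 0.77), ([356, 375], 0.64), ([308, 251], 0.51), ([301, 250], 0.48)]
top [([227, 269], 0.74), ([361, 188], 0.73), ([256, 140], 0.67), ([464, 284], 0.59)]
```

View pics/t4.png

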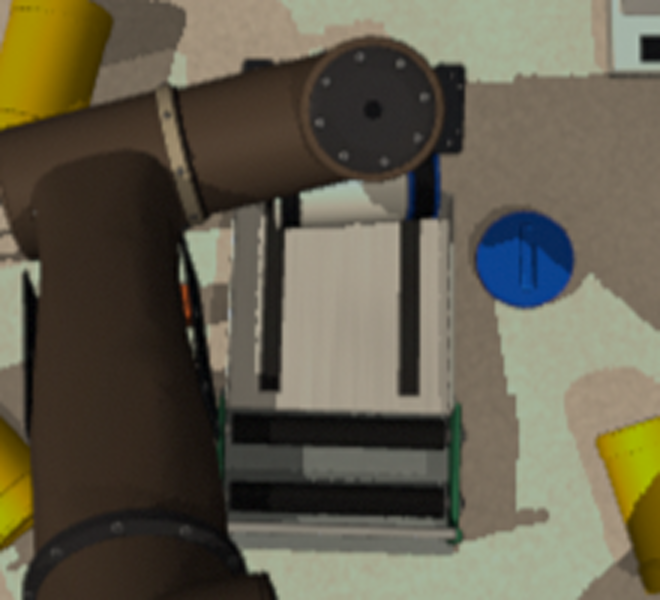

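View pics/s4.png

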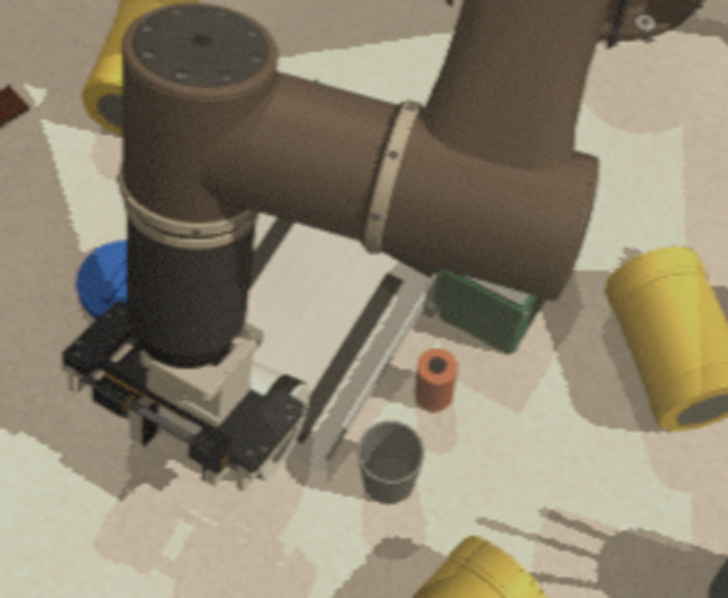

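Contact at about 2 N and the jar is at the ramp's foot. Now up the slope.

Emit:
step_arm(
  commands="-4.8 0 -1.3 0 0 0; -5 0 -2 0 0 0; -5.4 0 -2.6 0 0 0; -5.4 0 -2.6 0 0 0; -5.4 0 -2.6 0 0 0; -5.4 0 -2.6 0 0 0; -5.4 0 -2.6 0 0 0; -5.4 0 -2.6 0 0 0",
)

```text
t: 7.72
eef_pos: [0.7402, -0.0816, 0.0867]
ee_rot: [-3.14, -0.277, -0.03]
force: [7.9, 0.3, 7.7]
width: 0.06
```

```bash
python3 snap.py 5
```

```text
tcp mill [-0.1444  0.0004  0.0867] exp jar if touching [-0.0922, 0.0004, 0.0593] [-3.14  -0.277 -0.03 ] [7.9 0.3 7.7]
scene [([442, 260], 0.82), ([231, 157], 0.79), ([289, 261], 0.59), ([353, 377], 0.58)]
top [([256, 146], 0.98), ([465, 287], 0.92), ([227, 269], 0.86), ([373, 203], 0.66)]
```

View pics/t5.png

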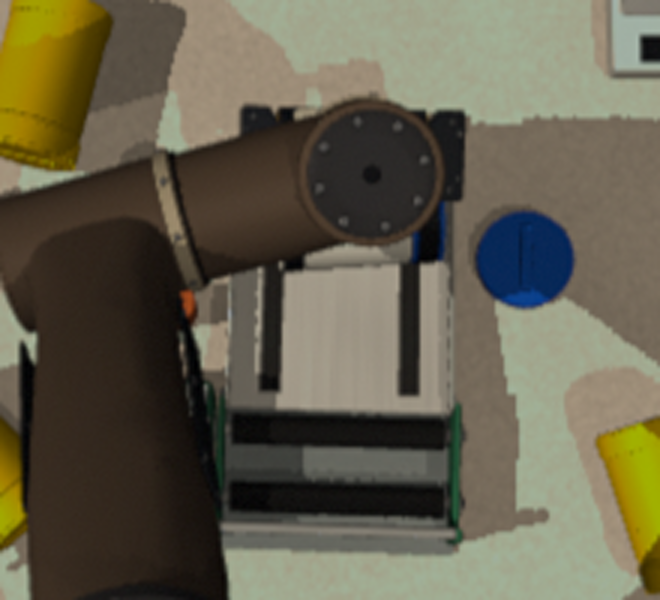

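```bash
python3 - <<'E'
import cv2
from st import *
from h import *
from scipy.optimize import brentq
P=pickle.load(open("P5.pkl","rb"))
im=P["top"]["frame"][185:225,310:400,::-1]
cv2.imwrite("pics/t5z.png",cv2.resize(im,None,fx=8,fy=8,interpolation=cv2.INTER_CUBIC))
def zax(X): return .048 if X<-.129 else (X+.1333)*np.tan(np.radians(10))+.04727
def edge(X,y=0,p=P["top"]):
    th=np.linspace(-np.pi,np.pi,181)
    pts=np.c_[X+.048*np.cos(th),np.full(181,y),zax(X)+.048*np.sin(th)]
    return proj(p,mill2w(m,pts))[:,1].max()
for y in(-.05,0,.05):
  print(y,[ (X,round(edge(X,y),1)) for X in (-.1,-.095,-.09,-.085)], proj(P["top"],mill2w(m,[[-.05,y,.05]])))
E
```

```text
-0.05 [(-0.1, np.float64(204.3)), (-0.095, np.float64(206.1)), (-0.09, np.float64(207.8)), (-0.085, np.float64(209.5))] [[336.35420382 204.99611521]]
0 [(-0.1, np.float64(204.8)), (-0.095, np.float64(206.6)), (-0.09, np.float64(208.3)), (-0.085, np.float64(210.0))] [[354.47744981 205.4879896 ]]
0.05 [(-0.1, np.float64(205.3)), (-0.095, np.float64(207.1)), (-0.09, np.float64(208.8)), (-0.085, np.float64(210.5))] [[372.60579422 205.98000237]]
```

View pics/t5z.png

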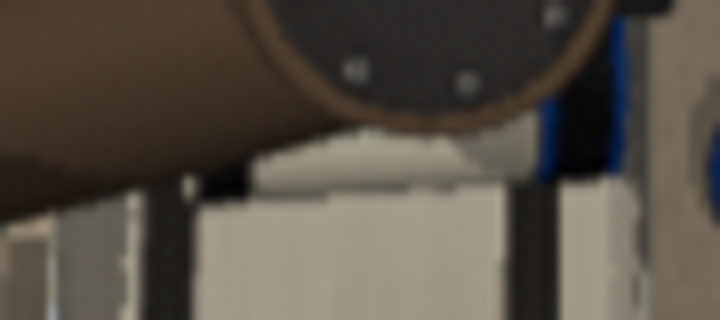

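```bash
python3 - <<'E'
from st import *
s=get_state();print(s["force"],s["moment"],s["t"],s["eef_pos"])
p,R=pose(s);print("tool axes",R.as_matrix().round(3))
print("tool F",R.inv().apply(s["force"]),"tool M",R.inv().apply(s["moment"]))
E
```

```text
[5.33740716 0.19591393 5.92169677] [-0.08131092 -1.73998425  0.32025555] 7.925 [ 0.73852214 -0.08182972  0.085399  ]
tool axes [[ 0.962 -0.03   0.27 ]
 [-0.029 -1.    -0.007]
 [ 0.27  -0.001 -0.963]]
tool F [ 6.73129108 -0.36451011 -4.26023978] tool M [ 0.05954001  1.74124671 -0.31817469]
```

View pics/s5.png

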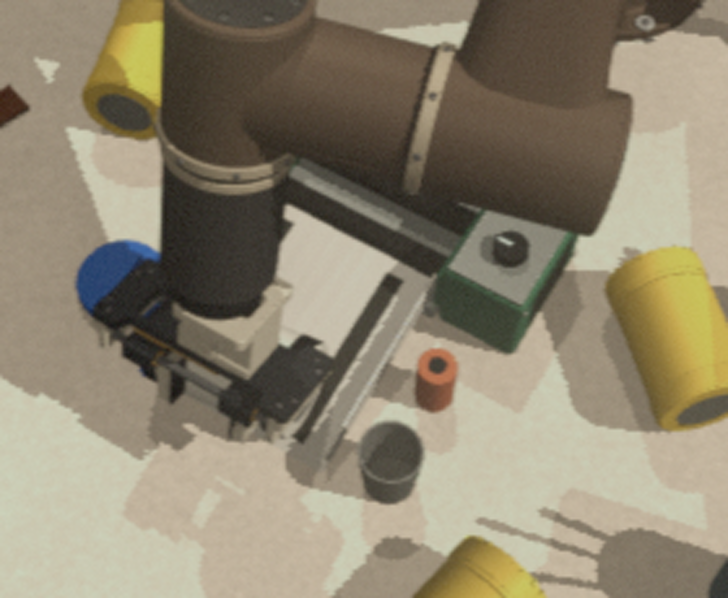

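The top crop t5z shows the jar's near edge running from (337,210) to (382,207) in the full frame, so it's still yawed about 0.09 rad. It has also drifted roughly 15 mm toward +y, and only the lid-side finger is touching. I'll let it back down slowly against the fingers onto the flat, then re-set: jaws wider, hand centred on the jar, less tilt and slightly lower.

Emit:
step_arm(
  commands="4 0 2 0 0 0; 5 0 2.4 0 0 0; 5 0 2.4 0 0 0; 5 0 2.4 0 0 0; 5 0 2.4 0 0 0; 5 0 2.4 0 0 0; 5 0 2.4 0 0 0; 5 0 2.4 0 0 0",
)

```text
t: 8.93
eef_pos: [0.7791, -0.0837, 0.075]
ee_rot: [-3.141, -0.268, -0.032]
force: [-0.4, 0.1, -0.1]
width: 0.06
```

```bash
cat >> h.py <<'E'
def zax(X): return .048 if X<-.129 else (X+.1333)*np.tan(np.radians(10))+.04727
def edge(p,m,X,y):
    th=np.linspace(-np.pi,np.pi,181)
    return proj(p,mill2w(m,np.c_[X+.048*np.cos(th),np.full(181,y),zax(X)+.048*np.sin(th)]))[:,1].max()
def jarfromedge(p,m,L,Rr):
    """two points (col,row) on near silhouette edge in top view -> X at y, yaw"""
    from scipy.optimize import brentq
    out=[]
    for u,v in(L,Rr):
        y=0
        for _ in range(4):
            X=brentq(lambda X:edge(p,m,X,y)-v,-.25,.15)
            w=mill2w(m,[[X+.03,0,zax(X)+.02],[X+.03,.1,zax(X)+.02]]);c=proj(p,w)[:,0];y=(u-c[0])/(c[1]-c[0])*.1
        out.append((y,X))
    (y1,x1),(y2,x2)=out
    yaw=-(x2-x1)/(y2-y1);return out,"X at y=0",x1-(y1)*(x2-x1)/(y2-y1),"yaw(lid back +)",yaw
E
python3 snap.py 6; python3 - <<'E'
import pickle,cv2
P=pickle.load(open("P6.pkl","rb"))
cv2.imwrite("pics/t6z.png",cv2.resize(P["top"]["frame"][150:220,310:410,::-1],None,fx=8,fy=8,interpolation=cv2.INTER_CUBIC))
E
```

```text
tcp mill [-0.1834  0.0013  0.075 ] exp jar if touching [-0.1312, 0.0013, 0.0476] [-3.141 -0.268 -0.032] [-0.4  0.1 -0.1]
scene [([355, 375], 0.9), ([224, 156], 0.86), ([284, 279], 0.83), ([442, 260], 0.65)]
top [([368, 190], 0.88), ([229, 273], 0.86), ([462, 285], 0.65), ([255, 144], 0.63)]
```

View pics/t6z.png

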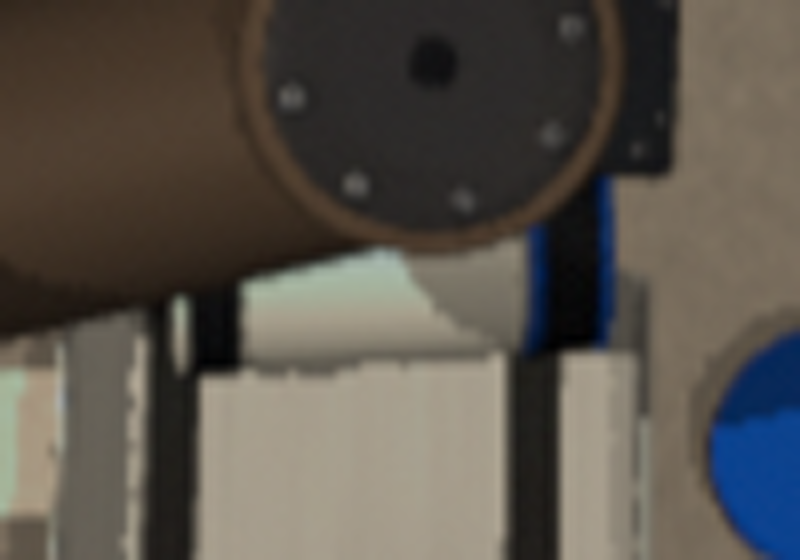

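```bash
python3 - <<'E'
from st import *
from h import *
P=pickle.load(open("P6.pkl","rb"))["top"]
print(jarfromedge(P,m,(336.9,196.5),(382.5,193.75)))
# jar lateral: project jar end points near side
for yc in(0,.005,.01,.015,.02):
  u=[]
  for yy in(-.075,.075):
    th=np.radians(60); u.append(proj(P,mill2w(m,[[-.13+.048*np.cos(th)-yy*.1,yc+yy,.048+.048*np.sin(th)]]))[0].round(1))
  print(yc,u)
E
```

```text
([(np.float64(-0.04977207884660265), -0.12282128602128993), (np.float64(0.07470905170486737), -0.13422832486811856)], 'X at y=0', np.float64(-0.12738223461145284), 'yaw(lid back +)', np.float64(0.09163669060759443))
0 [array([327.7, 184.5]), array([383.4, 180.5])]
0.005 [array([329.5, 184.5]), array([385.2, 180.6])]
0.01 [array([331.4, 184.6]), array([387.1, 180.6])]
0.015 [array([333.2, 184.6]), array([389. , 180.7])]
0.02 [array([335.1, 184.7]), array([390.8, 180.7])]
```

```bash
cat >> st.py <<'E'
def target(X,y,z,a,dl,gap,back):
    """TCP pose for jar at mill X,y, height z; tilt a (rad); yaw dl rel mill"""
    ps=m[2]+dl
    x_=np.array([np.cos(ps),np.sin(ps),0]);nn=-x_*np.cos(a)+Z*np.sin(a);dd=-x_*np.sin(a)-Z*np.cos(a)
    c,s=np.cos(m[2]),np.sin(m[2])
    j=np.array([m[0]+c*X-s*y,m[1]+s*X+c*y,z])
    return j+(.0575+gap)*nn-back*dd, Ro.from_euler("xyz",[np.pi,-a,ps-np.pi])
E
python3 - <<'E'
from st import *
p,R=pose(get_state())
p1,Q=target(-.132,.010,.048,.2,-.03,.016,.010);print(p,p1)
show(rows(p,R,p+.02*-mx,R,3)); show(rows(p-.02*mx,R,p1,Q,2))
E
```

```text
[ 0.77916559 -0.08377602  0.07539274] [ 0.79739898 -0.09512541  0.07240286]
6.4 0.0 1.8 0.000 0.000 0.000; 6.4 0.0 1.8 0.000 0.000 0.000; 6.4 0.0 1.8 0.000 0.000 0.000
-1.1 5.4 1.2 -0.004 -0.034 0.015; -1.0 5.4 1.3 -0.004 -0.034 0.015
```

Emit:
step_arm(
  commands="6 0 1.7 0 0 0; 7 0 1.8 0 0 0; 7 0 1.8 0 0 0; -1 5.4 1.2 -0.004 -0.034 0.015; -1 5.4 1.3 -0.004 -0.034 0.015; 0 0 0 0 0 0",
  jaw=80,
)

```text
t: 9.88
eef_pos: [0.7984, -0.0954, 0.0721]
ee_rot: [-3.142, -0.2, -0.063]
force: [-0.2, 0.7, -1.0]
width: 0.0802
```

```bash
python3 snap.py 7; python3 - <<'E'
import pickle,cv2
P=pickle.load(open("P7.pkl","rb"))
cv2.imwrite("pics/t7z.png",cv2.resize(P["top"]["frame"][150:220,310:410,::-1],None,fx=8,fy=8,interpolation=cv2.INTER_CUBIC))
E
```

```text
tcp mill [-0.2031  0.0124  0.0721] exp jar if touching [-0.1509, 0.0124, 0.0446] [-3.142 -0.2   -0.063] [-0.2  0.7 -1. ]
scene [([279, 285], 0.98), ([354, 374], 0.92), ([442, 259], 0.85), ([242, 137], 0.74)]
top [([252, 130], 0.92), ([231, 268], 0.65), ([462, 282], 0.56), ([362, 177], 0.55)]
```

View pics/t7z.png

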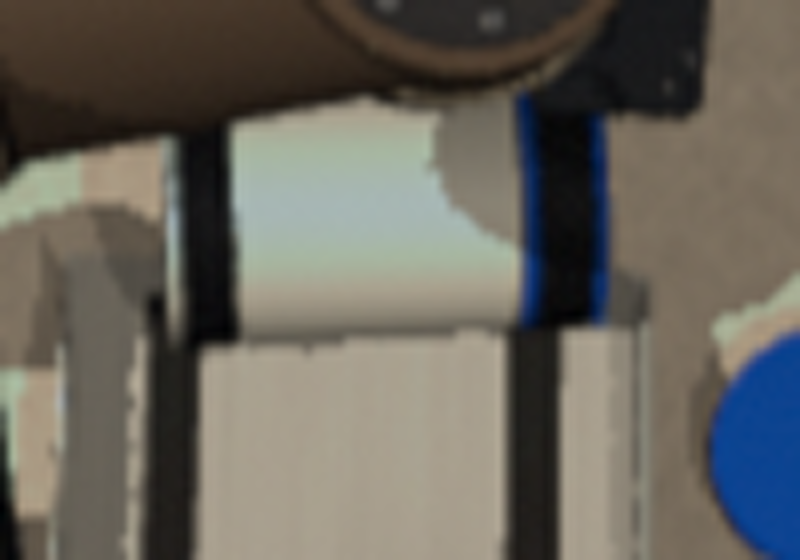

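```bash
python3 - <<'E'
from st import *
from h import *
P=pickle.load(open("P7.pkl","rb"))["top"]
print(jarfromedge(P,m,(336.9,192.75),(382.5,190.25)))
E
```

```text
([(np.float64(-0.05005034033482624), -0.1336325767445383), (np.float64(0.0745388371252864), -0.1441408947141862)], 'X at y=0', np.float64(-0.1378540099496482), 'yaw(lid back +)', np.float64(0.0843437462536596))
```

Emit:
step_arm(
  commands="-4 0.1 -0.8 0 0 0; -4 0.1 -0.8 0 0 0; -4 0.1 -0.8 0 0 0; -4 0.1 -0.8 0 0 0; -4 0.1 -0.8 0 0 0; -4.6 0.1 -1.5 0 0 0; -4.6 0.1 -1.8 0 0 0; -4.6 0.1 -1.8 0 0 0",
)

```text
t: 11.08
eef_pos: [0.7647, -0.0937, 0.0765]
ee_rot: [3.141, -0.205, -0.062]
force: [5.4, -1.5, 3.6]
width: 0.0798
```

Emit:
step_arm(
  commands="-4.6 0.1 -1.8 0 0 0; -4.6 0.1 -1.8 0 0 0; -4.6 0.1 -1.8 0 0 0; -4.6 0.1 -1.8 0 0 0; -4.6 0.1 -1.8 0 0 0",
)

```text
t: 11.7
eef_pos: [0.7431, -0.0923, 0.0828]
ee_rot: [-3.141, -0.21, -0.061]
force: [8.8, -0.2, 8.3]
width: 0.0801
```

```bash
python3 -c "
from station import *
print(get_state()['moment'],get_state()['force'])"; python3 snap.py 8; python3 - <<'E'
import pickle,cv2
P=pickle.load(open("P8.pkl","rb"))
cv2.imwrite("pics/t8z.png",cv2.resize(P["top"]["frame"][170:240,310:410,::-1],None,fx=8,fy=8,interpolation=cv2.INTER_CUBIC))
E
```

```text
[-0.31627873 -3.02467776  0.11546152] [ 8.82922603 -0.19870951  8.30584362]
tcp mill [-0.1476  0.011   0.0828] exp jar if touching [-0.0954, 0.011, 0.0554] [-3.141 -0.21  -0.061] [ 8.8 -0.2  8.3]
scene [([440, 259], 0.79), ([353, 375], 0.69), ([295, 279], 0.63), ([223, 166], 0.6)]
top [([365, 198], 0.75), ([232, 270], 0.7), ([465, 283], 0.66), ([256, 144], 0.59), ([354, 252], 0.17)]
```

View pics/t8z.png

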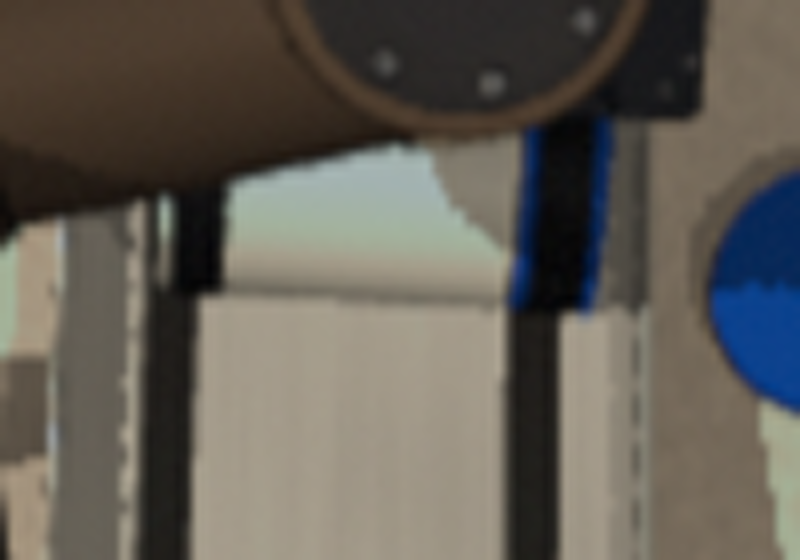

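```bash
python3 - <<'E'
from st import *
from h import *
P=pickle.load(open("P8.pkl","rb"))["top"]
print(jarfromedge(P,m,(334.4,206.5),(380.6,208.5)))
s=get_state();p,R=pose(s);print(R.inv().apply(s["force"]))
y=.009
X=-.093
print(p,target(X,y,zax(X),.21,-.03,0,.010)[0])
p0=p;R0=R
N=10;o=[]
pt0,_=target(X,y,zax(X),.21,-.03,0,.010);off=p-pt0
Xs=np.linspace(X,X+.060,N+1);As=np.linspace(.21,.06,N+1)
pa,Ra=p,R
for i in range(1,N+1):
    pb,Rb=target(Xs[i],y,zax(Xs[i]),As[i],-.03,0,.010);pb=pb+off*(1-i/N)
    o+=rows(pa,Ra,pb,Rb,1);pa,Ra=pb,Rb
show(o)
E
```

```text
([(np.float64(-0.05582910847103913), -0.09360156816179198), (np.float64(0.0696793402608794), -0.09138767140862743)], 'X at y=0', np.float64(-0.09261677484130318), 'yaw(lid back +)', np.float64(-0.017639424082862776))
[ 6.82385441e+00 -6.78757509e-03 -3.88816015e+00]
[ 0.74133383 -0.0923765   0.08150796] [ 0.74258553 -0.09189206  0.07614273]
-5.5 0.1 -0.9 -0.001 -0.012 0.000; -5.5 0.1 -0.8 -0.000 -0.015 -0.000; -5.5 0.1 -0.7 0.000 -0.015 -0.000; -5.6 0.1 -0.6 0.000 -0.015 0.000; -5.6 0.1 -0.5 -0.000 -0.015 0.000; -5.6 0.1 -0.4 -0.000 -0.015 -0.000; -5.6 0.1 -0.4 -0.000 -0.015 -0.000; -5.6 0.1 -0.3 0.000 -0.015 -0.000; -5.7 0.1 -0.2 -0.000 -0.015 -0.000; -5.7 0.1 -0.1 0.000 -0.015 -0.000
```

The jar is now square (yaw about −0.02) with both fingers on it. I'll keep going and reduce the tilt on the way.

Emit:
step_arm(
  commands="-5.5 0.1 -0.9 0 -0.013 0; -5.5 0.1 -0.8 0 -0.015 0; -5.5 0.1 -0.7 0 -0.015 0; -5.6 0.1 -0.6 0 -0.015 0; -5.6 0.1 -0.5 0 -0.015 0; -5.6 0.1 -0.4 0 -0.015 0; -5.6 0.1 -0.4 0 -0.015 0; -5.6 0.1 -0.3 0 -0.015 0",
)

```text
t: 12.9
eef_pos: [0.6955, -0.0906, 0.0782]
ee_rot: [-3.141, -0.086, -0.062]
force: [5.7, -0.2, 3.5]
width: 0.08
```

```bash
python3 -c "
from station import *
print(get_state()['moment'],get_state()['force'])"; python3 snap.py 9; python3 - <<'E'
import pickle,cv2
P=pickle.load(open("P9.pkl","rb"))
cv2.imwrite("pics/t9z.png",cv2.resize(P["top"]["frame"][190:260,310:410,::-1],None,fx=8,fy=8,interpolation=cv2.INTER_CUBIC))
E
```

```text
[-0.15465994 -1.72615395  0.01040074] [ 5.73411084 -0.2085676   3.46261333]
tcp mill [-0.1     0.0108  0.0782] exp jar if touching [-0.0479, 0.0108, 0.0507] [-3.141 -0.086 -0.062] [ 5.7 -0.2  3.5]
scene [([355, 377], 0.92), ([223, 168], 0.83), ([443, 262], 0.71), ([304, 250], 0.59)]
top [([258, 141], 0.68), ([464, 285], 0.66), ([356, 210], 0.63), ([232, 271], 0.61)]
```

View pics/t9z.png

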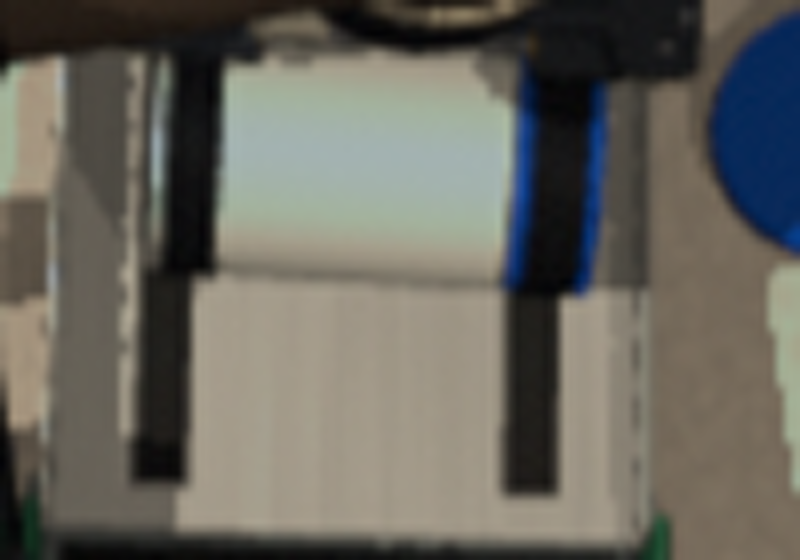

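```bash
python3 - <<'E'
from st import *
from h import *
P=pickle.load(open("P9.pkl","rb"))["top"]
print(jarfromedge(P,m,(333.1,224),(382.5,226.6)))
s=get_state();p,R=pose(s)
X=-.044;y=.009
pt0,_=target(X,y,zax(X),.086,-.03,0,.010);off=p-pt0;print(off)
N=20;o=[]
Xs=np.linspace(X,.09,N+1);As=np.linspace(.086,.04,N+1);D=np.interp(Xs,[X,.05],[-.03,0])
pa,Ra=p,R
for i in range(1,N+1):
    pb,Rb=target(Xs[i],y,zax(Xs[i]),As[i],D[i],0,.010);pb=pb+off*np.array([1,1,(1-i/N)])
    o+=rows(pa,Ra,pb,Rb,1);pa,Ra=pb,Rb
show(o)
E
```

```text
([(np.float64(-0.058001385844587895), -0.043502960467862097), (np.float64(0.07489639811911956), -0.03990223205876573)], 'X at y=0', np.float64(-0.04193147273083105), 'yaw(lid back +)', np.float64(-0.02709396877588022))
[-0.00155897 -0.00016788 -0.00079955]
-6.5 0.1 -1.6 0.000 0.000 -0.003; -6.5 0.1 -1.6 0.000 -0.002 -0.002; -6.6 0.1 -1.6 0.000 -0.002 -0.002; -6.6 0.0 -1.6 0.000 -0.002 -0.002; -6.6 0.0 -1.6 0.000 -0.002 -0.002; -6.6 0.0 -1.6 0.000 -0.002 -0.002; -6.6 -0.0 -1.6 0.000 -0.002 -0.002; -6.6 -0.0 -1.6 0.000 -0.002 -0.002; -6.6 -0.0 -1.5 0.000 -0.002 -0.002; -6.6 -0.0 -1.5 0.000 -0.002 -0.002; -6.6 -0.1 -1.5 0.000 -0.002 -0.002; -6.6 -0.1 -1.5 0.000 -0.002 -0.002; -6.6 -0.1 -1.5 0.000 -0.002 -0.002; -6.6 -0.1 -1.5 0.000 -0.002 -0.002; -6.6 -0.0 -1.4 0.000 -0.002 -0.000; -6.6 0.0 -1.4 0.000 -0.002 0.000; -6.6 -0.0 -1.4 -0.000 -0.002 -0.000; -6.6 0.0 -1.4 -0.000 -0.002 0.000; -6.6 -0.0 -1.4 0.000 -0.002 -0.000; -6.6 -0.0 -1.4 0.000 -0.002 -0.000
```

Emit:
step_arm(
  commands="-6.5 0.1 -1.6 0 -0.001 -0.002; -6.5 0.1 -1.6 0 -0.002 -0.002; -6.5 0 -1.6 0 -0.002 -0.002; -6.5 0 -1.6 0 -0.002 -0.002; -6.5 0 -1.6 0 -0.002 -0.002; -6.5 0 -1.6 0 -0.002 -0.002; -6.5 0 -1.6 0 -0.002 -0.002; -6.5 0 -1.6 0 -0.002 -0.002",
)

```text
t: 14.1
eef_pos: [0.6415, -0.088, 0.0861]
ee_rot: [3.141, -0.069, -0.047]
force: [4.8, -1.1, 2.2]
width: 0.08
```

```bash
python3 snap.py 10; python3 - <<'E'
import pickle,cv2
P=pickle.load(open("P10.pkl","rb"))
cv2.imwrite("pics/t10z.png",cv2.resize(P["top"]["frame"][200:290,310:410,::-1],None,fx=6.5,fy=6.5,interpolation=cv2.INTER_CUBIC))
E
```

```text
tcp mill [-0.046   0.01    0.0861] exp jar if touching [0.0062, 0.01, 0.0587] [ 3.141 -0.069 -0.047] [ 4.8 -1.1  2.2]
scene [([353, 374], 0.77), ([442, 257], 0.66), ([231, 158], 0.65), ([318, 243], 0.62)]
top [([256, 148], 0.97), ([227, 271], 0.85), ([467, 282], 0.57)]
```

View pics/t10z.png

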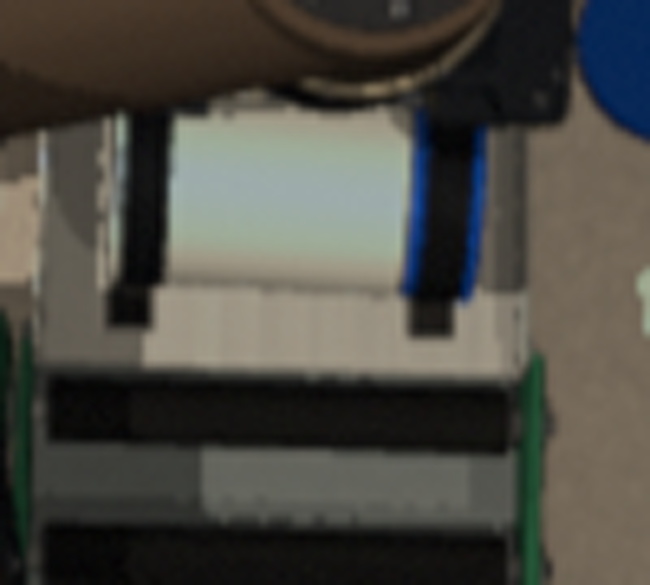

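View pics/s10.png

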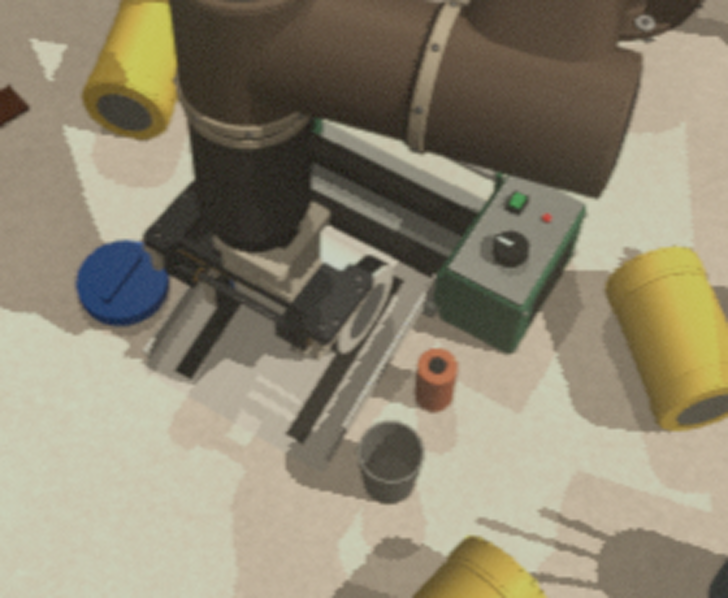

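All is well at mid-ramp: the jar is square with its ends at about (327,245) and (384,245) in the top view, and the bystanders are untouched. Continuing.

Emit:
step_arm(
  commands="-6.5 0 -1.5 0 -0.002 -0.002; -6.5 0 -1.5 0 -0.002 -0.002; -6.5 0 -1.5 0 -0.002 -0.002; -6.5 0 -1.5 0 -0.002 -0.002; -6.5 0 -1.5 0 -0.002 -0.002; -6.5 0 -1.5 0 -0.002 -0.002; -6.5 0 -1.4 0 -0.002 -0.002; -6.5 0 -1.4 0 -0.002 0",
)

```text
t: 15.3
eef_pos: [0.5881, -0.0858, 0.0944]
ee_rot: [3.14, -0.051, -0.033]
force: [4.3, 0.4, 1.4]
width: 0.08
```

```bash
python3 snap.py 11; python3 - <<'E'
import pickle,cv2
P=pickle.load(open("P11.pkl","rb"))
cv2.imwrite("pics/t11z.png",cv2.resize(P["top"]["frame"][215:305,310:410,::-1],None,fx=6.5,fy=6.5,interpolation=cv2.INTER_CUBIC))
E
```

```text
tcp mill [0.0075 0.0095 0.0944] exp jar if touching [0.0596, 0.0095, 0.0669] [ 3.14  -0.051 -0.033] [4.3 0.4 1.4]
scene [([236, 154], 0.84), ([330, 226], 0.61), ([355, 374], 0.56)]
top [([357, 252], 0.87), ([257, 145], 0.83), ([466, 285], 0.65), ([229, 268], 0.64)]
```

View pics/t11z.png

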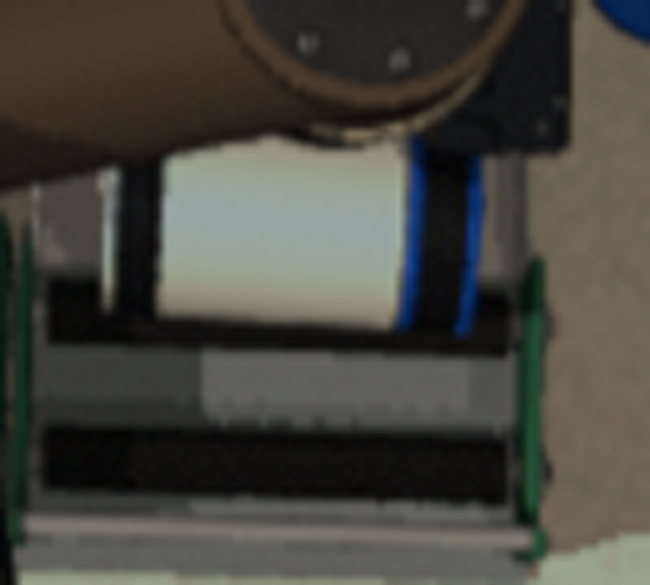

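Emit:
step_arm(
  commands="-6.3 0 -1.4 0 -0.001 0; -6.3 0 -1.4 0 -0.001 0; -6.3 0 -1.4 0 -0.001 0; -6 0 -1.2 0 0 0; -5 0 -0.8 0 0 0; -5 0 -0.6 0 0 0; -4 0 -0.4 0 0 0; -4 0 -0.3 0 0 0",
)

```text
t: 16.5
eef_pos: [0.5443, -0.0844, 0.0993]
ee_rot: [3.139, -0.046, -0.033]
force: [0.3, 0.1, 0.3]
width: 0.0801
```

```bash
python3 snap.py 12; python3 - <<'E'
import pickle,cv2
P=pickle.load(open("P12.pkl","rb"))
cv2.imwrite("pics/t12z.png",cv2.resize(P["top"]["frame"][215:305,310:410,::-1],None,fx=6.5,fy=6.5,interpolation=cv2.INTER_CUBIC))
E
```

```text
tcp mill [0.0513 0.0095 0.0993] exp jar if touching [0.1035, 0.0095, 0.0718] [ 3.139 -0.046 -0.033] [0.3 0.1 0.3]
scene [([441, 258], 0.92), ([354, 372], 0.9), ([340, 208], 0.78), ([238, 155], 0.71), ([306, 247], 0.23)]
top [([226, 267], 0.98), ([256, 144], 0.87), ([464, 285], 0.87), ([358, 272], 0.84)]
```

View pics/t12z.png

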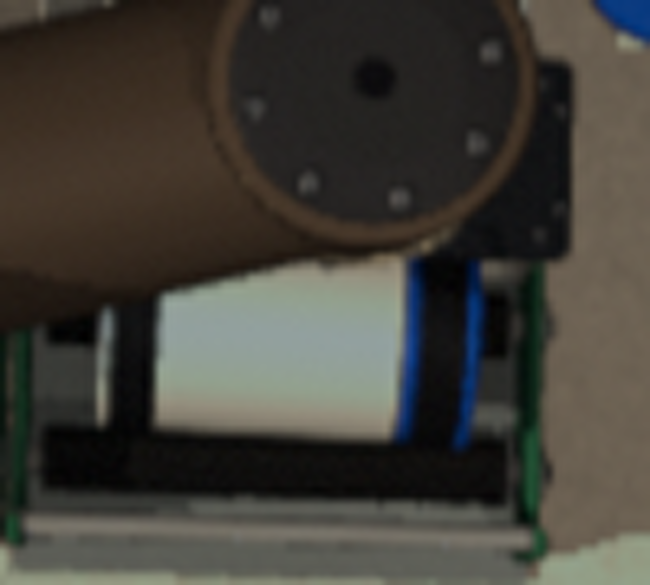

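View pics/s12.png

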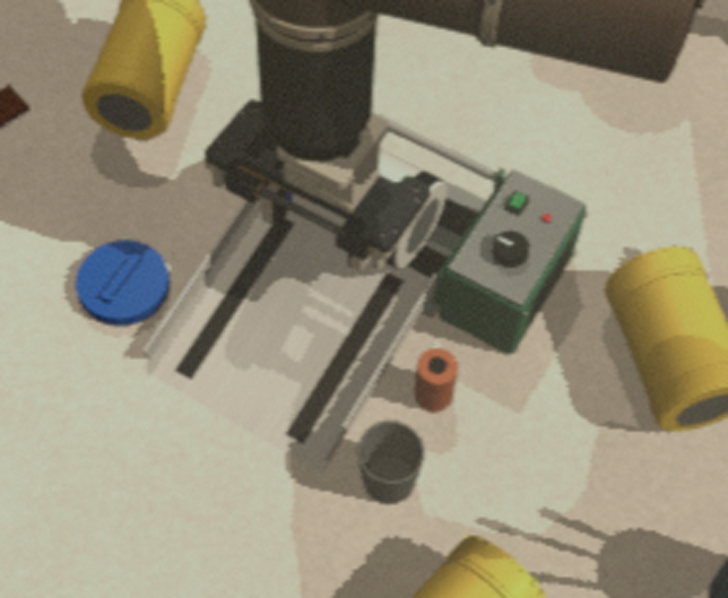

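The jar has dropped over the front roller and the force is about 0. I'll check it against the predicted seat before withdrawing.

```bash
python3 - <<'E'
from st import *
from h import *
P=pickle.load(open("P12.pkl","rb"))["top"]
th=np.linspace(-np.pi,np.pi,181)
for X,z in((.125,.0865),(.135,.0815),(.141,.081),(.147,.0815)):
  print(X,[proj(P,mill2w(m,np.c_[X+.048*np.cos(th),np.full(181,y),z+.048*np.sin(th)]))[:,1].max().round(1) for y in(-.07,.07)])
E
```

```text
0.125 [np.float64(285.6), np.float64(287.0)]
0.135 [np.float64(289.4), np.float64(290.9)]
0.141 [np.float64(291.7), np.float64(293.1)]
0.147 [np.float64(293.9), np.float64(295.4)]
```

Emit:
step_arm(
  commands="6 0 0 0 0 0; 12 0 0 0 0 0; 15 0 0 0 0 0; 20 0 0 0 0 0; 20 0 0 0 0 0; 0 0 -20 0 0 0; 0 0 -40 0 0 0; 0 0 -50 0 0 0",
)

```text
t: 17.7
eef_pos: [0.6133, -0.0866, 0.213]
ee_rot: [3.139, -0.045, -0.033]
force: [1.1, -0.9, 1.1]
width: 0.0799
```

```bash
python3 snap.py 13; sleep 0; python3 - <<'E'
import pickle,cv2
from station import *
import time
P=pickle.load(open("P13.pkl","rb"))
cv2.imwrite("pics/t13z.png",cv2.resize(P["top"]["frame"][215:305,310:410,::-1],None,fx=6.5,fy=6.5,interpolation=cv2.INTER_CUBIC))
E
```

```text
tcp mill [-0.0177  0.0094  0.213 ] exp jar if touching [0.0344, 0.0094, 0.1856] [ 3.139 -0.045 -0.033] [ 1.1 -0.9  1.1]
scene [([354, 375], 0.72), ([332, 199], 0.69), ([442, 259], 0.68), ([233, 156], 0.57)]
top [([464, 283], 0.97), ([355, 272], 0.92), ([257, 145], 0.76), ([228, 266], 0.76)]
```

View pics/t13z.png

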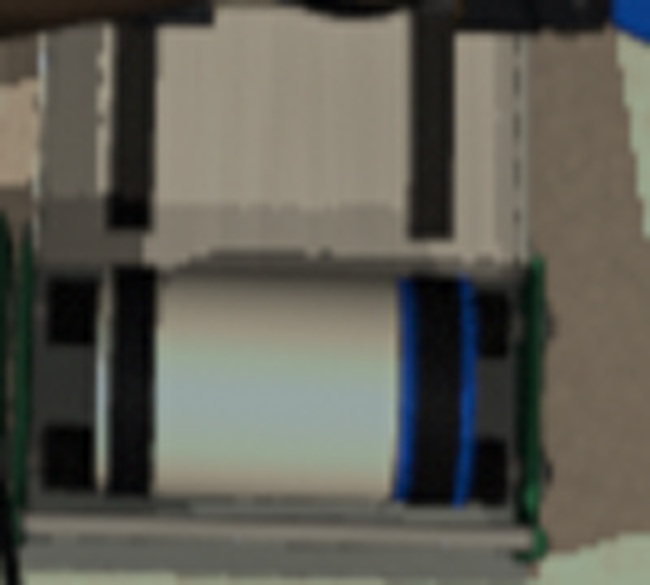

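View pics/s13.png

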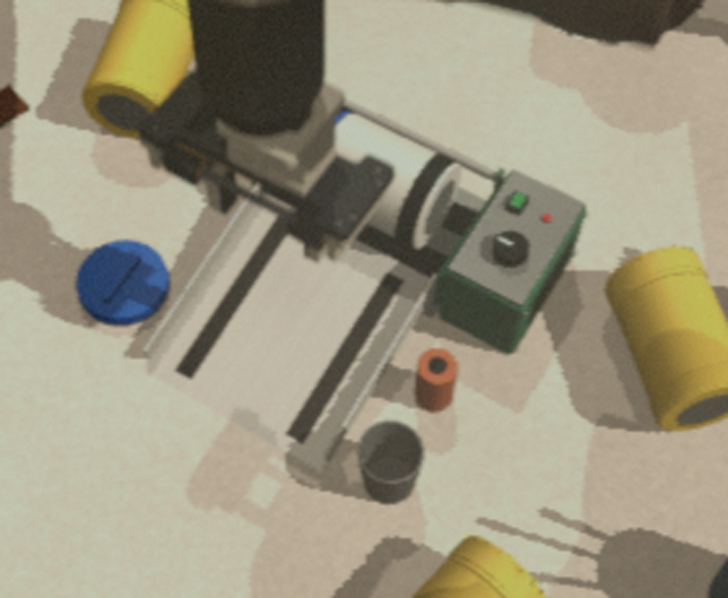

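The near edge is now at rows 291.2 and 292.7; the seat predicts 291.7 and 293.1, so the jar is seated and square. I retreat further, then check that it's still.

Emit:
step_arm(
  commands="0 0 -20 0 0 0; 0 0 0 0 0 0; 0 0 0 0 0 0; 0 0 0 0 0 0; 0 0 0 0 0 0; 0 0 0 0 0 0; 0 0 0 0 0 0; 0 0 0 0 0 0",
)

```text
t: 18.9
eef_pos: [0.612, -0.0863, 0.2331]
ee_rot: [3.14, -0.048, -0.033]
force: [0.3, -0.2, -0.2]
width: 0.0802
```

```bash
python3 snap.py 14; python3 - <<'E'
import pickle,cv2,numpy as np
from station import *
A=pickle.load(open("P14.pkl","rb"))["top"]["frame"].astype(float)
import time
f=grab_frame("top");B=f["frame"].astype(float)
C=pickle.load(open("P13.pkl","rb"))["top"]["frame"].astype(float)
r=np.s_[256:295,324:386]
print("diff noise: now-vs-.1s",abs(A[r]-B[r]).mean(),"vs 1s ago",abs(A[r]-C[r]).mean(), "static table", abs(A[100:130,400:430]-C[100:130,400:430]).mean())
cv2.imwrite("pics/t14z.png",cv2.resize(f["frame"][140:310,260:440,::-1],None,fx=3.4,fy=3.4,interpolation=cv2.INTER_CUBIC))
E
```

```text
tcp mill [-0.0165  0.0092  0.2331] exp jar if touching [0.0357, 0.0092, 0.2056] [ 3.14  -0.048 -0.033] [ 0.3 -0.2 -0.2]
scene [([235, 152], 0.93), ([442, 259], 0.8), ([353, 376], 0.64), ([337, 200], 0.63)]
top [([356, 272], 0.98), ([465, 285], 0.92), ([256, 146], 0.79), ([226, 265], 0.75), ([165, 311], 0.38)]
diff noise: now-vs-.1s 0.6865177832919769 vs 1s ago 0.7070581748001102 static table 0.4666666666666667
```

View pics/t14z.png

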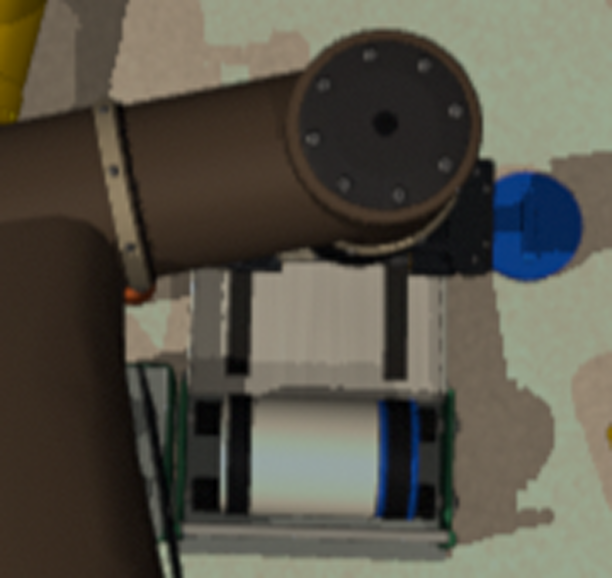

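The jar lies still and square between the rollers. It could still be spinning unseen on the free rollers, so I'll wait a few seconds before handing in.

Emit:
step_arm(
  commands="0 0 0 0 0 0; 0 0 0 0 0 0; 0 0 0 0 0 0; 0 0 0 0 0 0; 0 0 0 0 0 0; 0 0 0 0 0 0; 0 0 0 0 0 0; 0 0 0 0 0 0",
)

```text
t: 20.15
eef_pos: [0.612, -0.0863, 0.2331]
ee_rot: [3.14, -0.048, -0.033]
force: [0.3, -1.0, -0.1]
width: 0.08
```

Emit:
step_arm(
  commands="0 0 0 0 0 0; 0 0 0 0 0 0; 0 0 0 0 0 0; 0 0 0 0 0 0; 0 0 0 0 0 0; 0 0 0 0 0 0; 0 0 0 0 0 0; 0 0 0 0 0 0",
)

```text
t: 21.15
eef_pos: [0.612, -0.0863, 0.2331]
ee_rot: [3.14, -0.048, -0.033]
force: [-0.2, -0.2, -0.1]
width: 0.0803
```

Emit:
step_arm(
  commands="0 0 0 0 0 0; 0 0 0 0 0 0; 0 0 0 0 0 0; 0 0 0 0 0 0; 0 0 0 0 0 0; 0 0 0 0 0 0; 0 0 0 0 0 0; 0 0 0 0 0 0",
)

```text
t: 22.15
eef_pos: [0.612, -0.0863, 0.233]
ee_rot: [3.14, -0.048, -0.033]
force: [0.3, 0.3, -0.4]
width: 0.0797
```

```bash
python3 -c "
from station import *
print(job_done())"
```

```text
the job is handed in; nothing more can be done
None
```

I pushed the white, blue-lidded jar up the ramp with two fingertips, and it went over the front roller into the mill. I then withdrew the hand and handed the job in at about 22 s of the 48 s allowed.

**Push:** The first push failed. Only the lid-side finger was touching, and the jar stayed about 0.09 rad askew and drifted sideways. I let it back down slowly against the fingers to the foot of the ramp and set up again with the jaws wider and the hand centred on it. The second push squared it and took it all the way up in one go at about 40–55 mm/s.

**Near miss:** At my check just past the crest the jar read only about 115 mm along the travel, not yet the seat's 141 mm, with no force on the fingers. I began to withdraw anyway, and it rolled the rest of the way in by itself.

**Last checks:**
- **Seat:** the jar's near edge was at picture rows 291.2 and 292.7, against 291.7 and 293.1 predicted for the seat.
- **Position and stillness:** it lies square and near the middle, and nothing changed between pictures over about a second.
- **Hand:** it was clear of everything, with force about 0.
- **Spin:** slow spin about its own axis can't be seen on the smooth body, so I waited three more seconds before handing in.
- **Bystanders:** the spare lid, kiln post and beaker, the ones by the ramp, looked untouched in the pictures. I did not measure any of the bystanders.

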